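# Park and pin the polishing head

## Task

Slide the head of the bench edge polisher all the way back, away from you, to its parked end. An unmarked slide catch on the head may be holding it, and there is no telling which end of the catch's track is the locked one until you try the head. Then lock it there: take the steel rod from its wooden stand and push it, nose first from the right, through the aligned holes until its knob meets the rest; let go of everything and leave the other things on the bench where they are.

Things in the scene. Friction and masses are not known exactly. Their poses are not given: they have to be found in the camera images.
- polisher: Fixed slide base: grey plate 270 x 130 x 18 mm. Origin on the table; x along the slide to the parked end (roughly away from the robot), y left across it, z up. Two fixed steel cheeks (plates 40 wide, up to z = 96) stand at y = -55 to -45 and y = +45 to +55, each with an 18 mm hole along y at x = 75, z = 75.
- cheek_hole (a point): Centre of the hole in the right-hand cheek, on its outer (right) face, at (75, -55, 75) mm in the base's frame: the rod enters here, moving along the base's +y. The point's axes are the base's.
- rest (a point): The rest: steel post on the right of the cheek with an open-topped notch on the rod's line, 18 wide, floor 66 and walls up to 84 above the table, from base y = -115 to -105. Point on the line of the holes at the outer (right) face of the rest, (75, -115, 75) mm in the base's frame.
- head (a joint): Travel of the sliding head along the base's x, in m: 0 near end, 0.090 against the end stop = parked. Starts at 0 to 0.012; about 3 N of friction (more when fast, 15 N per m/s), stays where left. A locked head moves freely to 0.020 and stops hard there; a free one goes on to the end stop. Past 0.030 the catch no longer matters.
- handle_mid (a point): Middle of the head's handle: a level steel bar of 12 mm diameter, 68 long along the base's y, centre 125 above the table, on two uprights; the grey motor (54 diameter) under it ends 93 above the table. Moves with the head; axes as the base's.
- lug_hole (a point): Mid-point between the head's two upright lugs: 8 mm thick, centred 28 to either side, 34 wide, up to 94 above the table, each with an 18 mm hole along the base's y, 75 above the table. Moves with the head; when parked these holes line up with those of the cheeks.
- catch (a joint): Slide catch on the head, position in m along the base's +y: 0 at its right end (where it starts), 0.024 at its left end; 2 N of friction, stays where left. One end locks the head, the other frees it; which is which varies and cannot be seen (rarely both are free). Move it fully from end to end, with the head drawn back a few mm from the lock.
- catch_stud (a point): Middle of the catch's dark steel stud, 16 (along base x) x 14 (along base y) x 28 mm, from 47 to 75 above the table; point at 62. The flat top of the head is at 45. It stands 65 nearer the robot than the handle bar.
- rod_mid (a point): Point on the rod's axis, in the tail half of its shaft (it balances at about +35). Steel shaft of 14 mm diameter, round nose; y axis points to the nose: nose +145, knob's shoulder -45, tail -70. About 160 g. In the stand it lies level, axis 50 above the table, free to grasp from -35 to +115. Home: rod_mid at base y = -70. Held here, the fingers meet the rest before that: lay it with its nose through the first holes and its shaft in the rest, and regrasp.
- rod_knob (a point): Centre of the rod's black knob, 28 mm diameter, 25 long, at the tail: 57.5 behind rod_mid on the axis; axes as rod_mid. In the stand, wooden walls up to 70 above the table enclose it; once the rod lies in the first holes and the rest it can be taken or pushed here. Home: its shoulder (the end nearer the nose) touches the outer face of the rest.
- rod_nose (a point): Tip of the rod's round nose, on its axis, 145 mm from rod_mid. Home: at base y = +75, through the far cheek.
- tin: Bystander: flat round aluminium tin, diameter 62 mm, 45 mm; origin at its underside. Leave alone.
- offcut: Bystander: dark stone offcut, 110 x 80 x 20 mm; origin at its underside. Leave alone.
- pad: Bystander: round black polishing pad with a small hub, diameter 100, height 24 mm; origin at its underside. Leave alone.
- brush: Bystander: hand brush lying flat. Leave alone.
- jar: Bystander: white plastic jar, diameter 70, height 100 mm; origin at its underside. Leave alone.
- spanner: Bystander: steel spanner lying flat. Leave alone.
- rod: The rod itself; its origin and axes are those of rod_mid.
There are look-alikes about, which are no part of the job. There is more than one size of the rod; the job needs the smaller.

How it is judged:
By the outcome, as a careful person would: the job done as asked, in the order asked, and still so for the second after the job is handed in, with the robot touching nothing.
It also fails if it takes over 72 s, if anything falls off the work surface, if the arm or the gripper's body presses on something with over 40 N, if the wrist force passes 120 N, or if a joint passes its speed limit or range.

## Robot

A 6-joint arm with a two-finger parallel gripper is mounted at the origin on the work surface. World frame = base frame: x ahead of the robot, y to its left, z up, the work surface at z = 0. Lengths are in mm, angles in degrees, forces in N, time in s.
With the tool pointing down it reaches from about 250 to 725 mm from the base axis. Payload 4 kg.
Tool frame: the origin (TCP) lies midway between the tips of the shut fingers; the grasp point (between the pads) lies 19 mm behind it; x points along the fingers, y is the direction in which the jaws open and shut, and the axes are right-handed (so a half turn about x gives the same grasp; the last joint's range is limited). The gripper opens to 85 mm and grips with 20 to 120 N. Pads are 22 mm wide; open, the fingers measure 114 mm over their backs; the gripper's body (76 mm by 85 mm) begins 54 mm behind the grasp point. The pads swing forward as they close: fully open they stand 13 mm farther back than shut.
Start: joints at [65.203, 13.785, 0.286, 76.501, 0, 90], TCP at [209.705, 453.898, 231.306] pointing down, gripper open.
Joint ranges: [-155.79, 155.79], [-60.16, 107.12], [-62.33, 73.08], [-114, 123.19], [-81.49, 82.49], [-180, 180]. Speed limits (degrees/s): [159.86, 159.86, 180, 180, 180, 180].

## Interface

Orientations are given as [roll, pitch, yaw] about the fixed x, y, z axes, in that order (R = Rz(yaw) Ry(pitch) Rx(roll)).
In Python, from plant import arm gives the robot as it stands. The module is installed in compiled form; this text tells all that it offers. Calls block until the motion is done:
- arm.movep(position, orientation): joint-space move of the TCP to a pose.
- arm.line_to(position, rate=150, frame=None, guard=None): straight line of the TCP; frame=None keeps the orientation; rate is the mean speed in mm/s. With guard (N) it stops when the force on the tool has changed by that much, and returns True; else False.
- arm.movej(angles): joint-space move.
- arm.gripper_to(opening, grip_force=None): finger opening in mm; grip_force is the grip in N (None keeps the last); returns when the fingers have stopped.
- arm.dwell(seconds).
- arm.inverse_kinematics(position, orientation): joint angles nearest the present ones, or None.
- arm.sense(): the state.
- arm.get_image(name): name is "scene" or "top" or "wrist"; returns a dict with "color" (400x640x3 uint8, red, green, blue), "fov_y" (degrees; the focal length in pixels is half the picture's height over the tangent of half this angle, whatever the lens; pixels are square), "cx", "cy" (the principal point, pixels), "cam_to_world" (4x4, takes a point from camera to world coordinates). Camera axes: x right, y up, looking along -z (the intrinsics and any distortion apply to the point x, -y, -z); pixel columns grow to the right and rows downward; lengths in mm; the calibration is good to about 2 mm. The wrist camera is an equidistant fisheye: a pixel r from the principal point sees the ray r / f radians off the axis. A picture is of the moment at which its call begins. There is no depth.
A pose or a line that the arm cannot do raises arm.PlanningError and nothing moves.
- arm.finish_job(): hands the job in, once; it reports no verdict.
The state is a dict: "time_s": time; "qpos": joint angles; "joint_velocities": joint speeds; "joint_efforts": joint torques, N m; "tcp_pos": TCP position; "tool_rot": TCP orientation; "wrist_force": force on the tool from outside, world axes, zero at the start; "torque": the same for the moment, N m; "width": finger opening in mm.
Only numpy, scipy, OpenCV 4.12 (cv2) and the standard library are available. Lean on these libraries where they do the work, as an engineer would, in place of code of your own. Each camera call takes 0.05 s, during which the arm holds its last target. There are 200 camera calls.

## Working session

There is one attempt and no reset: what is moved stays moved. The work goes in short steps, each a Python script; the robot and the scene stay as the last script left them, time stands still between calls to the robot, and variables do not carry over. Pictures are saved under pics/ and viewed, about 8 in all and at most 12, crops included, and the job is handed in when it is done.

```bash
mkdir -p pics; ls; cat > h.py <<'E'
import numpy as np, cv2, pickle
from plant import arm
def snap(cam,name):
    im=arm.get_image(cam); cv2.imwrite(f'pics/{name}.png',cv2.cvtColor(im['color'],cv2.COLOR_RGB2BGR)); pickle.dump(im,open(f'pics/{name}.pkl','wb')); return im
def load(name): return pickle.load(open(f'pics/{name}.pkl','rb'))
def ray(im,u,v,fish=False):
    f=200/np.tan(np.radians(im['fov_y']/2)); a=(u-im['cx'])/f; b=(v-im['cy'])/f
    if fish:
        r=np.hypot(a,b); s=np.sin(r)/r if r>1e-9 else 1; d=np.array([a*s,-b*s,-np.cos(r)])
    else: d=np.array([a,-b,-1.])
    T=np.array(im['cam_to_world']); d=T[:3,:3]@d
    return T[:3,3],d/np.linalg.norm(d)
def atz(im,u,v,z,fish=False):
    o,d=ray(im,u,v,fish); return o+d*(z-o[2])/d[2]
def proj(im,p,fish=False):
    f=200/np.tan(np.radians(im['fov_y']/2)); T=np.array(im['cam_to_world']); c=T[:3,:3].T@(np.array(p,float)-T[:3,3]); x,y,z=c[0],-c[1],-c[2]
    if fish:
        h=np.hypot(x,y); r=np.arctan2(h,z); k=r/h if h>1e-9 else 0
    else: k=1/z
    return im['cx']+f*x*k, im['cy']+f*y*k
def tri(rays):
    A=0;b=0
    for o,d in rays: M=np.eye(3)-np.outer(d,d); A=A+M; b=b+M@o
    return np.linalg.solve(A,b)
def st():
    s=arm.sense(); print('t',round(s['time_s'],2),'tcp',np.round(s['tcp_pos'],1),'F',np.round(s['wrist_force'],1),'w',round(s['width'],1)); return s
E
python3 - <<'E'
from h import *
for c in('scene','top','wrist'):
    im=snap(c,c+'0'); print(c,im['fov_y'],im['cx'],im['cy'],np.round(im['cam_to_world'],3).tolist())
print(st())
E
```

```text
pics
scene 47.1979962706965 325.34315386586155 205.54432820827367 [[-0.502, -0.645, 0.576, 1361.501], [0.865, -0.367, 0.342, 613.533], [-0.009, 0.67, 0.742, 1324.289], [0.0, 0.0, 0.0, 1.0]]
top 43.554712475216874 311.4427661512303 189.90921939396614 [[-0.009, 0.995, -0.101, 265.059], [-1.0, -0.01, -0.009, 36.255], [-0.011, 0.1, 0.995, 1712.105], [0.0, 0.0, 0.0, 1.0]]
wrist 65.70646984690485 317.0946353766546 199.64553730440164 [[0.42, -0.873, -0.249, 145.934], [0.908, 0.404, 0.116, 482.34], [-0.0, -0.275, 0.961, 373.496], [0.0, 0.0, 0.0, 1.0]]
t 0.15 tcp [209.5 453.5 230.6] F [ 0.2  0.6 -0.2] w 85.7
{'time_s': 0.15, 'qpos': array([6.52023111e+01, 1.38227694e+01, 2.33273748e-01, 7.65019527e+01,
       1.59276759e-03, 9.00018856e+01]), 'joint_velocities': array([ 0.02177588, -0.12710599,  0.19252677, -0.04586004,  0.04561626,
        0.09104423]), 'joint_efforts': array([-7.03215919e-04, -3.72635257e+01,  2.52638948e+01,  1.23473475e-02,
        1.35699409e-05, -1.28186792e-05]), 'tcp_pos': array([209.5048896 , 453.47827492, 230.62541329]), 'tool_rot': array([ -90.99593991,   89.90853772, -115.79551564]), 'wrist_force': array([ 0.23637245,  0.63580415, -0.15550071]), 'torque': array([0.01092437, 0.04946786, 0.02734313]), 'width': 85.72691047755}
```

View pics/top0.png

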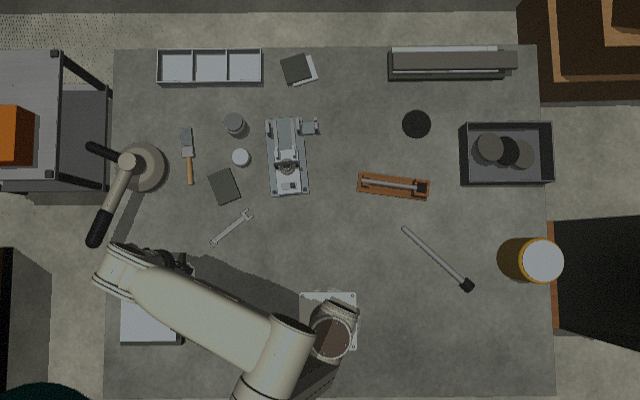

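View pics/scene0.png

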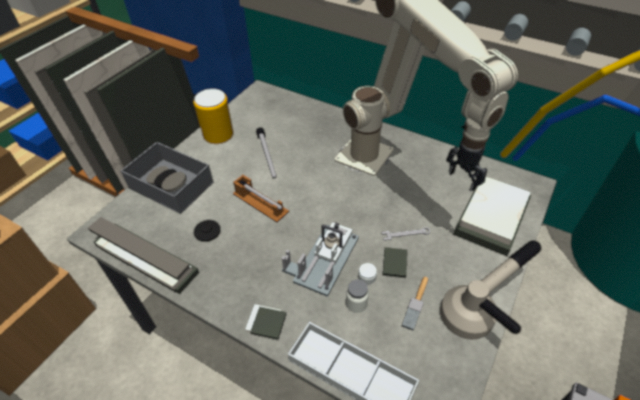

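```bash
python3 - <<'E'
from h import *
im=load('top0')
for n,u,v,z in [('plate nl',270,195,18),('plate nr',309,194,18),('plate fl',266,118,18),('handle?',287,150,125),('rod tip',362,181,50),('knob',421,188,50),('rest',309,127,84)]:
    print(n,np.round(atz(im,u,v,z),0))
# two looks, tool down; yaw so as to stay natural
T=np.array(arm.get_image('wrist')['cam_to_world'])
for i,(x,y) in enumerate([(400,60),(400,-160)]):
    for yaw in (0,180,90,-90):
        q=arm.inverse_kinematics([x,y,300],[0,90,yaw]) ; print(x,y,yaw,None if q is None else np.round(q,0))
E
```

```text
plate nl [420. 194.  18.]
plate nr [422.  61.  18.]
plate fl [688. 207.  18.]
handle? [555. 129. 125.]
rod tip [ 461. -117.   50.]
knob [ 436. -313.   50.]
rest [639.  58.  84.]
400 60 0 [ 9.  2. -4. 85.  0.  9.]
400 60 180 [   9.    2.   -4.   85.    0. -171.]
400 60 90 [  9.   2.  -4.  85.   0. -81.]
400 60 -90 [ 9.  2. -4. 85.  0. 99.]
400 -160 0 [-22.   5.  -1.  85.   0. -22.]
400 -160 180 [-22.   5.  -1.  85.   0. 158.]
400 -160 90 [ -22.    5.   -1.   85.    0. -112.]
400 -160 -90 [-22.   5.  -1.  85.   0.  68.]
```

```bash
python3 - <<'E'
from h import *
arm.movep([440,130,300],[0,90,0]); a=snap('wrist','w1')
arm.movep([440,-60,300],[0,90,0]); b=snap('wrist','w2')
st()
c=np.rot90(cv2.imread('pics/w1.png'),2); d=np.rot90(cv2.imread('pics/w2.png'),2)
cv2.imwrite('pics/w12.png',np.vstack([c,d])[:,:])
cv2.imwrite('pics/w1r.png',c)
print(c.shape)
for n in ('w1','w2'):
    print(proj(load(n),[553,130,18],True),proj(load(n),[450,-210,50],True))
E
```

```text
t 2.58 tcp [440.2 -58.7 300. ] F [0.2 0.5 0.7] w 85.4
(400, 640, 3)
(np.float64(316.6837514832297), np.float64(239.43556587489633)) (np.float64(98.67586446091158), np.float64(179.83278423982833))
(np.float64(437.4039221219682), np.float64(237.02382988671235)) (np.float64(205.36745878089894), np.float64(176.43135752780037))
```

```bash
cat >> h.py <<'E'
def crop(name,u0,v0,w,h,s):
    c=cv2.imread(f'pics/{name}.png')[v0:v0+h,u0:u0+w]; c=cv2.resize(c,None,fx=s,fy=s,interpolation=cv2.INTER_CUBIC)
    for u in range((u0+19)//20*20,u0+w,20): x=int((u-u0+.5)*s); cv2.line(c,(x,0),(x,6),(0,255,255),1); cv2.putText(c,str(u),(x-9,16),0,.32,(0,255,255),1)
    for v in range((v0+19)//20*20,v0+h,20): y=int((v-v0+.5)*s); cv2.line(c,(0,y),(6,y),(0,255,255),1); cv2.putText(c,str(v),(8,y+4),0,.32,(0,255,255),1)
    return c
E
python3 - <<'E'
from h import *
a=crop('w1',220,120,200,260,2);b=crop('w2',340,120,200,260,2)
cv2.imwrite('pics/c1.png',np.hstack([a,b]))
a=crop('w1',0,110,200,150,4/2);b=crop('w2',100,110,200,150,2)
a=crop('w1',20,110,200,75,4);b=crop('w2',110,120,200,75,4)
cv2.imwrite('pics/c2.png',np.vstack([a,b]))
E
```

```text
(no output)
```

View pics/c1.png

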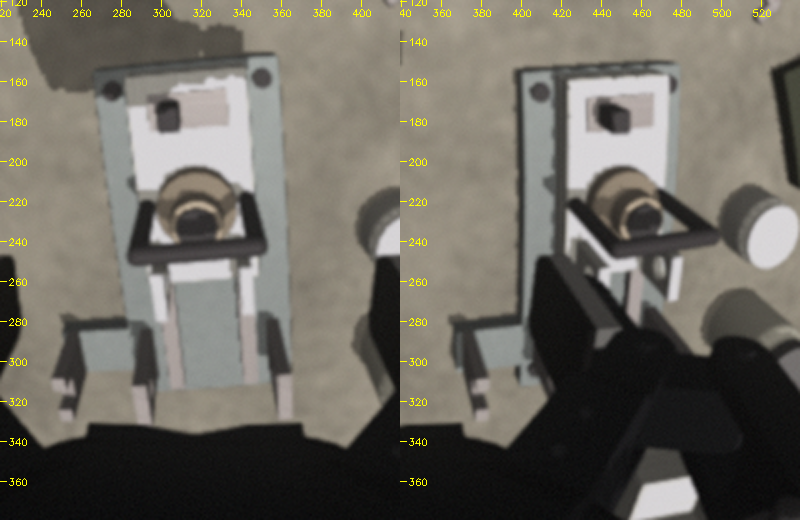

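View pics/c2.png

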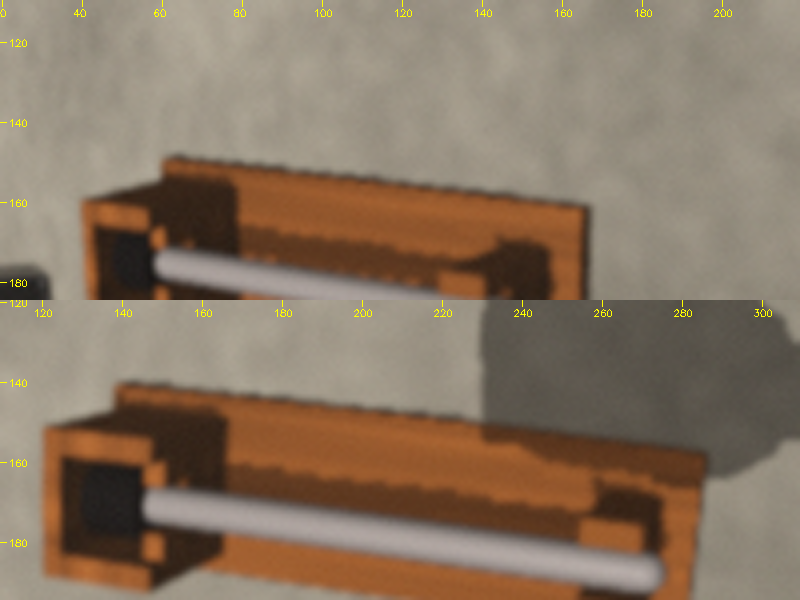

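```bash
cat > m.py <<'E'
from h import *
W1=load('w1');W2=load('w2')
def t2(n,p,q):
    rs=[ray(W1,*p,True),ray(W2,*q,True)]; x=tri(rs)
    print(n,np.round(x,1),'gap',[round(float(np.linalg.norm(np.cross(x-o,d))),1) for o,d in rs]); return x
A=t2('hR',(288,249.5),(449.5,245));B=t2('hL',(348,243),(496,237.5));d=B-A;print('hmid',(A+B)/2,'len',np.linalg.norm(d),'yaw',np.degrees(np.arctan2(-d[0],d[1])))
t2('stud',(304,180),(449.5,179.5))
n1=t2('plate nr',(267.5,155),(398.5,154.5));n2=t2('plate nl',(358.5,147),(479,151));d=n2-n1;print('len',np.linalg.norm(d),'yaw',np.degrees(np.arctan2(-d[0],d[1])))
t2('rest',(252,320),(380.5,319))
for n,u,v,z in [('cheekR',291.5,322.5,96),('cheekL',362.5,318.5,96),('rest',252,320,84),('nr',267.5,155,18),('nl',358.5,147,18),('hR',288,249.5,131),('hL',348,243,131)]: print(n,'w1',np.round(atz(W1,u,v,z,True),1))
s=t2('shoulder',(58.75,175.75),(146.5,171))
n=atz(W2,275.5,188,50,True); print('nose@50',n, 'shoulder@50',atz(W2,146.5,171,50,True),atz(W1,58.75,175.75,50,True),'in w1',proj(W1,n,True))
E
python3 m.py; python3 - <<'E'
from h import *
cv2.imwrite('pics/c3.png',np.hstack([crop('w1',110,150,100,75,4),crop('w1',240,290,100,75,4)]))
E
```

```text
hR [516.7  98.  129.4] gap [0.7, 0.7]
hL [509.9 164.9 128.1] gap [0.2, 0.2]
hmid [513.26430888 131.42911026 128.74650512] len 67.21335756471963 yaw 5.798102808816937
stud [450.2 114.4  70.8] gap [0.9, 0.9]
plate nr [427.9  59.5   5.1] gap [0.6, 0.6]
plate nl [415.9 188.3  14.4] gap [0.2, 0.2]
len 129.62468681988818 yaw 5.318235391321713
rest [657.5  34.5  80.9] gap [0.5, 0.5]
cheekR w1 [648.1  94.7  96. ]
cheekL w1 [641.9 194.   96. ]
rest w1 [655.7  35.2  84. ]
nr w1 [426.8  61.6  18. ]
nl w1 [415.7 187.8  18. ]
hR w1 [516.6  98.1 131. ]
hL w1 [508.7 164.5 131. ]
shoulder [ 438.3 -297.8   59. ] gap [0.0, 0.0]
nose@50 [ 466.76105836 -113.63542823   50.        ] shoulder@50 [ 439.91440041 -303.37705864   50.        ] [ 439.93747755 -307.84877803   50.        ] in w1 (np.float64(148.79302828440188), np.float64(189.44986690111222))
```

View pics/c3.png

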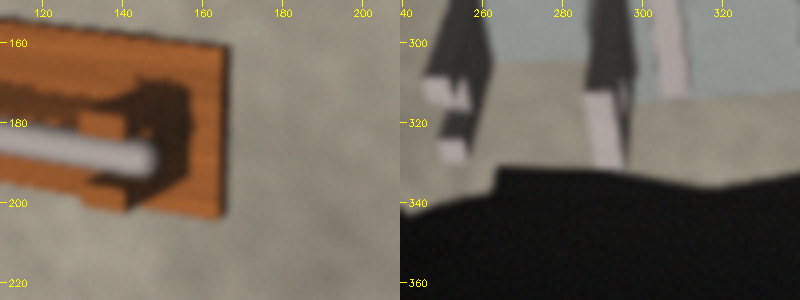

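```bash
cat >> h.py <<'E'
YB=5.5; cb,sb=np.cos(np.radians(YB)),np.sin(np.radians(YB)); BX=np.array([cb,sb,0]); BY=np.array([-sb,cb,0])
E
python3 - <<'E'
from h import *
O=[0,90,95.5]
P=np.array([513.3,131.4,106.])
arm.gripper_to(50)
arm.movep(P+[0,0,60],O); arm.line_to(P,rate=120); st()
arm.gripper_to(5,grip_force=40); s=st()
p0=np.array(s['tcp_pos'])
g=arm.line_to(p0+BX*96,rate=40,guard=14); s=st(); print(g,(np.array(s['tcp_pos'])-p0)@BX,(np.array(s['tcp_pos'])-p0)@BY)
E
```

```text
t 4.83 tcp [513.9 131.2 106.7] F [ 0.  -0.6 -0.2] w 49.9
t 5.27 tcp [514.  131.6 107. ] F [-0.7 -0.8  4.7] w 10.5
t 7.28 tcp [600.4 139.2 107. ] F [-0.4 -0.2  3.7] w 10.2
True 86.8190108541565 -0.6416196532837688
```

```bash
python3 - <<'E'
from h import *
p0=np.array(arm.sense()['tcp_pos'])
g=arm.line_to(p0+BX*8,rate=20,guard=18); s=st(); print(g,(np.array(s['tcp_pos'])-p0)@BX)
arm.gripper_to(50); s=st(); p=np.array(s['tcp_pos'])
arm.line_to(p+[0,0,60],rate=150)
# look from the robot side / right: two views, yaw 0 camera on robot side
arm.movep([540,40,260],[0,90,5.5]); snap('wrist','w3')
arm.movep([540,-40,260],[0,90,5.5]); snap('wrist','w4'); st()
for n in('w3','w4'): print([np.round(proj(load(n),x,True)) for x in ([655,35,84],[640,95,96],[600,139,125])])
cv2.imwrite('pics/c4.png',np.vstack([cv2.imread('pics/w3.png'),cv2.imread('pics/w4.png')])[:, :])
E
```

```text
t 7.62 tcp [600.2 139.2 107. ] F [-1.4 -0.8  4.7] w 10.7
True -0.193901916422381
t 8.07 tcp [599.5 138.9 106.3] F [ 1.   0.6 -0.2] w 50.3
t 10.42 tcp [540.  -40.  259.5] F [-0.7  0.8 -0.4] w 49.8
[array([303., 276.]), array([357., 274.]), array([408., 256.])]
[array([371., 280.]), array([423., 276.]), array([474., 258.])]
```

```bash
python3 - <<'E'
from h import *
cv2.imwrite('pics/c4.png',np.hstack([crop('w3',265,180,200,150,2),crop('w4',325,180,200,150,2)]) if 0 else np.vstack([crop('w3',265,215,200,75,4),crop('w4',335,220,200,75,4)]))
E
```

```text
(no output)
```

View pics/c4.png

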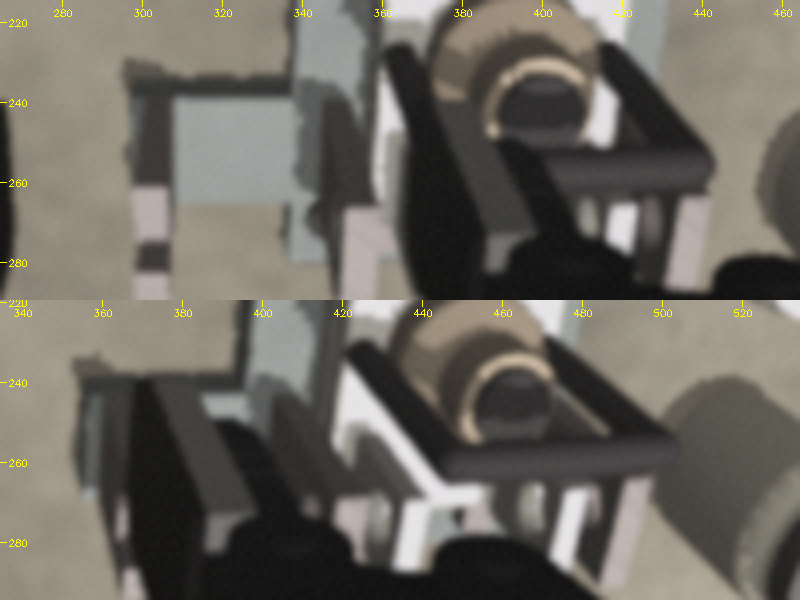

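```bash
python3 - <<'E'
from h import *
W1,W3,W4=load('w1'),load('w3'),load('w4')
B=lambda p:(round(float(p@BX),1),round(float(p@BY),1))
def sh(n,p): print(n,np.round(p,1),'base-aligned',B(p))
sh('notch w3',atz(W3,302.3,278.8,84,True))
sh('notch w1',atz(W1,252,320,84,True))
c=atz(W3,355.5,266.5,96,True); sh('cheek near->hole w3',c+20*BX)
c=atz(W4,423,269,96,True); sh('cheek near->hole w4',c+20*BX)
sh('tri cheek near',tri([ray(W3,355.5,266.5,True),ray(W4,423,269,True)])+20*BX)
c=atz(W1,289.5,312.5,96,True); sh('cheek w1',c+20*BX)
# left cheek near edge w3: crop(695,195)
c=atz(W3,265+695/4,215+195/4,96,True); sh('cheekL w3',c+20*BX)
sh('handle w3 mid',atz(W3,403,257,131,True)); sh('handle tcp',np.array([600.4,139.2,125]))
sh('plate near mid',np.array([421.3,124.7,18]))
E
```

```text
notch w3 [658.7  34.   84. ] base-aligned (659.0, -29.3)
notch w1 [655.7  35.2  84. ] base-aligned (656.1, -27.8)
cheek near->hole w3 [650.2  93.9  96. ] base-aligned (656.2, 31.1)
cheek near->hole w4 [649.8  94.   96. ] base-aligned (655.9, 31.3)
tri cheek near [649.7  93.8  96.7] base-aligned (655.7, 31.1)
cheek w1 [650.1  94.6  96. ] base-aligned (656.1, 31.8)
cheekL w3 [641.1 193.5  96. ] base-aligned (656.7, 131.2)
handle w3 mid [598.2 132.  131. ] base-aligned (608.1, 74.0)
handle tcp [600.4 139.2 125. ] base-aligned (611.0, 81.0)
plate near mid [421.3 124.7  18. ] base-aligned (431.3, 83.7)
```

```bash
python3 - <<'E'
from h import *
th=np.radians(8.04); D=np.array([np.sin(th),np.cos(th),0])
G=np.array([466.8,-113.6,31.])-140*D
O=[0,90,81.96]
arm.gripper_to(45)
arm.movep(G+[0,0,90],O); print(arm.line_to(G,rate=100,guard=10)); st()
arm.gripper_to(8,grip_force=70); s=st()
p=np.array(s['tcp_pos']); arm.line_to(p+[0,0,110],rate=120); st()
snap('wrist','w5')
E
python3 - <<'E'
from h import *
s=arm.sense(); print(s['tool_rot'])
E
```

```text
False
t 13.25 tcp [ 447.8 -252.5   31.6] F [-0.3 -0.2 -0. ] w 44.8
t 13.65 tcp [ 447.6 -252.5   31.7] F [-0.5  0.6  4.1] w 11.8
t 14.72 tcp [ 446.9 -252.1  140.8] F [-0.   0.3 -1.8] w 11.7
[ 69.21820426  89.8696332  151.1789362 ]
```

View pics/w5.png

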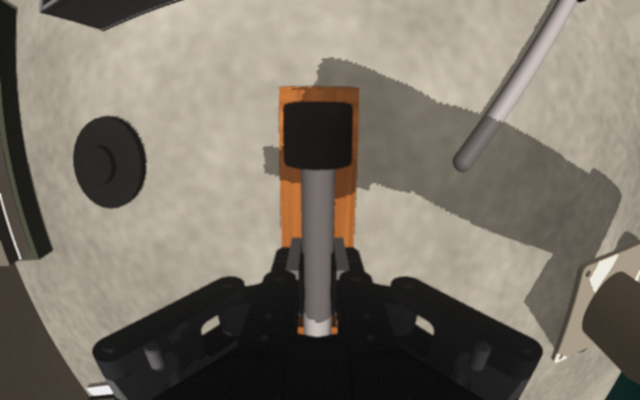

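```bash
python3 - <<'E'
from h import *
W=load('w5'); th=np.radians(8.04); D=np.array([np.sin(th),np.cos(th),0])
g=np.array([446.9,-252.1,159.8])
for tilt in(-3,0,3):
    d=D*np.cos(np.radians(tilt))+np.array([0,0,np.sin(np.radians(tilt))])
    print(tilt,[np.round(proj(W,g+d*s+np.array([0,0,r]),True),1) for s,r in((-50,7),(-50,14),(-75,14))])
E
```

```text
-3 [array([316.3, 167. ]), array([316.2, 170.4]), array([316.2,  98.9])]
0 [array([316.3, 165.6]), array([316.3, 168.9]), array([316.2,  99.1])]
3 [array([316.3, 164.7]), array([316.3, 167.8]), array([316.2,  99.9])]
```

```bash
python3 - <<'E'
from h import *
O=[0,90,95.5]
X0=656.2; Y0=81.3
at=lambda y,z: X0*BX+(Y0+y)*BY+np.array([0,0,z])
arm.movep(at(-208,150),O); arm.line_to(at(-208,90),rate=120)
snap('scene','s1')
print(arm.line_to(at(-208,56.5),rate=60,guard=8)); s=st(); print(np.array(s['tcp_pos'])@BX-X0,np.array(s['tcp_pos'])@BY-Y0)
snap('scene','s2')
g=arm.line_to(at(-129,56.5),rate=40,guard=10); s=st(); print(g,np.array(s['tcp_pos'])@BX-X0,np.array(s['tcp_pos'])@BY-Y0)
snap('scene','s3')
p=proj(load('s3'),[655,60,75]); print(p)
u,v=int(p[0]),int(p[1]); cv2.imwrite('pics/c6.png',np.hstack([crop('s2',u-50,v-55,90,100,4),crop('s3',u-50,v-55,90,100,4)]))
E
```

```text
False
t 17.29 tcp [665.3 -63.2  56.3] F [ 0.5  0.1 -2. ] w 12.3
-0.03155057404910622 -207.9505168487035
t 19.47 tcp [657.8  15.2  56.5] F [ 0.7  0.3 -1.9] w 11.8
False -0.015299698408398399 -129.25393176767366
(np.float64(291.41446269067245), np.float64(258.88074938754625))
```

View pics/c6.png

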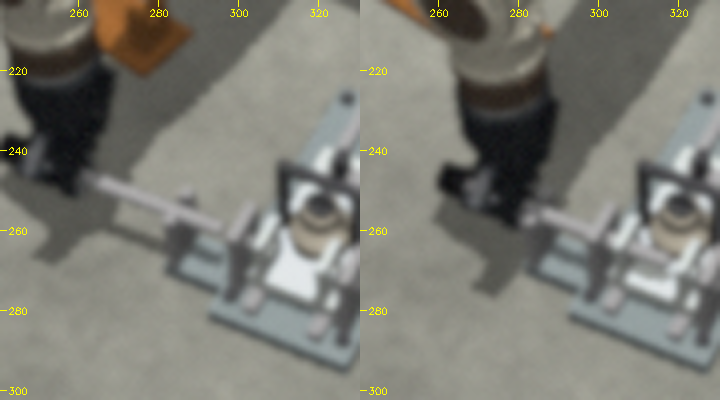

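```bash
python3 - <<'E'
from h import *
X0=656.2; Y0=81.3
at=lambda y,z: X0*BX+(Y0+y)*BY+np.array([0,0,z])
arm.gripper_to(45); arm.line_to(at(-132,54),rate=60)
arm.line_to(at(-160,120),rate=120)
arm.line_to(at(-191,120),rate=120); snap('wrist','w6'); st()
W=load('w6'); print([np.round(proj(W,at(y,87),True)) for y in(-204,-179)])
cv2.imwrite('pics/c7.png',crop('w6',220,80,200,150,4))
E
```

```text
t 21.39 tcp [663.4 -46.4 119.4] F [0.8 0.7 0.3] w 45.1
[array([316., 211.]), array([316., 249.])]
```

View pics/c7.png

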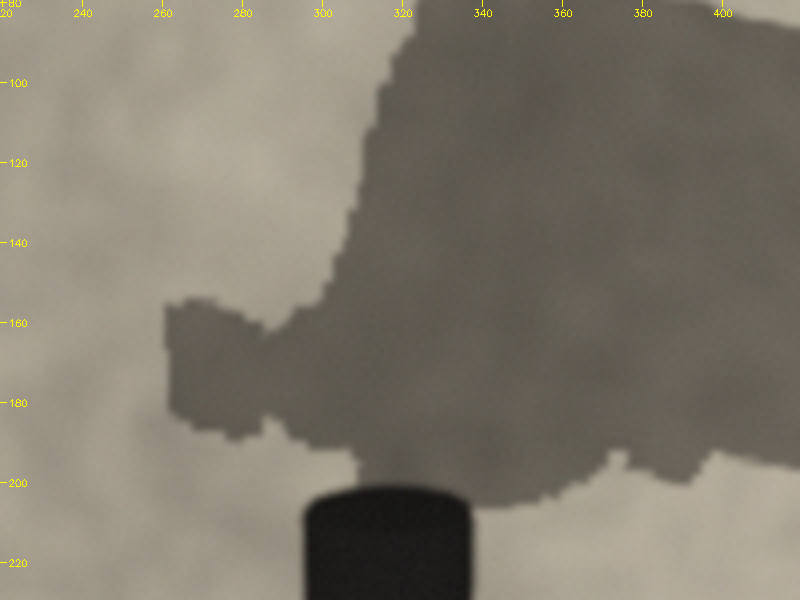

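```bash
python3 - <<'E'
from h import *
X0=656.2; Y0=81.3
at=lambda y,z: X0*BX+(Y0+y)*BY+np.array([0,0,z])
print(arm.line_to(at(-192.5,54),rate=100,guard=8)); st()
arm.gripper_to(15,grip_force=50); s=st(); z=s['tcp_pos'][2]
arm.line_to(at(-192.5,z+1.5),rate=30); st()
g=arm.line_to(at(-118,z+1.5),rate=40,guard=14); s=st(); print(g,np.array(s['tcp_pos'])@BX-X0,np.array(s['tcp_pos'])@BY-Y0)
snap('scene','s4')
p=proj(load('s4'),[655,60,75]); u,v=int(p[0]),int(p[1]); cv2.imwrite('pics/c8.png',crop('s4',u-50,v-55,130,100,5))
E
```

```text
False
t 22.2 tcp [664.4 -47.7  54.6] F [-0.2 -0.5  0.2] w 45.3
t 22.49 tcp [664.5 -47.9  55. ] F [-0.6  0.4  0.4] w 26.3
t 22.74 tcp [664.  -47.9  56.6] F [ 1.8  0.4 -1.7] w 26.5
t 24.22 tcp [657.8  14.4  56.1] F [ 1.4 -1.3  0.3] w 26.1
True -0.08262302437071867 -130.0202700242319
```

View pics/c8.png

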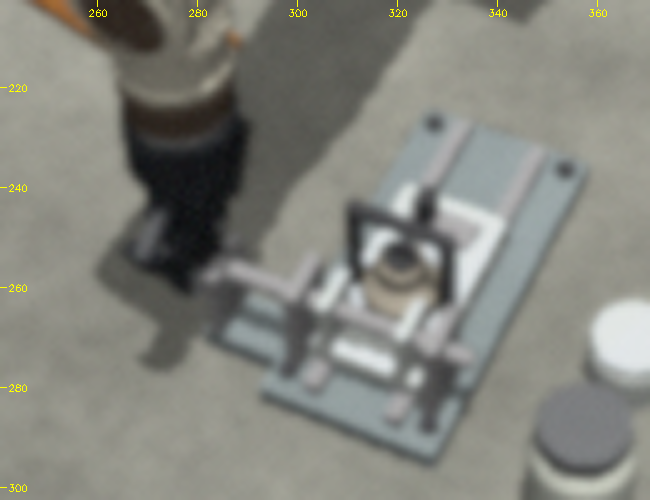

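```bash
python3 - <<'E'
from h import *
X0=656.2; Y0=81.3
at=lambda y,z: X0*BX+(Y0+y)*BY+np.array([0,0,z])
y0=np.array(arm.sense()['tcp_pos'])@BY-Y0
arm.line_to(at(y0,55),rate=20)
g=arm.line_to(at(y0+10,55),rate=25,guard=20); s=st(); print(g,np.array(s['tcp_pos'])@BY-Y0)
print('nose pred',[proj(load('s4'),at(y,75)) for y in(65,70,75)])
arm.gripper_to(48); st()
arm.line_to(at(-135,130),rate=120); arm.line_to(at(-180,180),rate=150)
snap('wrist','w7'); W=load('w7'); snap('scene','s5')
print('rest face',proj(W,at(-115,75),True),'tail',proj(W,at(-140,75),True))
p=proj(load('s5'),[655,60,75]); u,v=int(p[0]),int(p[1])
cv2.imwrite('pics/c9.png',np.vstack([crop('w7',250,190,133,100,3),crop('s5',u-50,v-55,133,100,3)]))
E
```

```text
t 24.85 tcp [657.8  14.2  55.4] F [ 0.2 -1.3  3.6] w 26.6
True -130.25272143075122
nose pred [(np.float64(332.59775745833605), np.float64(274.06739587930053)), (np.float64(334.01011062391024), np.float64(274.60280491122523)), (np.float64(335.42518623079735), np.float64(275.13924599356284))]
t 25.19 tcp [657.   14.1  54.5] F [-0.3  0.1  0.3] w 48.1
rest face (np.float64(316.4261473256432), np.float64(271.00628311725455)) tail (np.float64(316.1868791516947), np.float64(245.66505167043107))
```

View pics/c9.png

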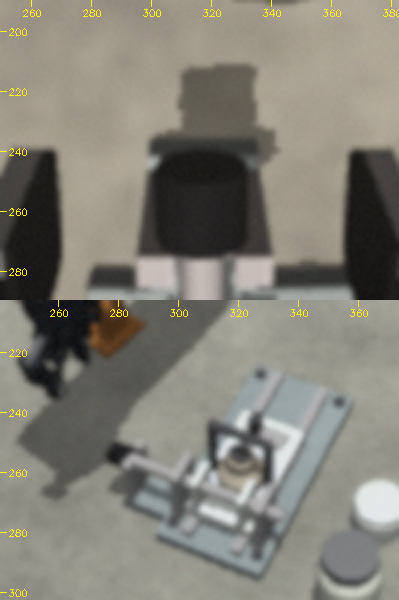

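```bash
python3 - <<'E'
from h import *
X0=656.2; Y0=81.3
at=lambda y,z: X0*BX+(Y0+y)*BY+np.array([0,0,z])
arm.gripper_to(0); arm.line_to(at(-180,62),rate=120)
yy=lambda s: np.array(s['tcp_pos'])@BY-Y0
g=arm.line_to(at(-135,62),rate=30,guard=4); s=st(); print(g,yy(s))
y=yy(s); g=arm.line_to(at(y+10,62),rate=20,guard=20); s=st(); print(g,yy(s))
arm.line_to(at(-185,62),rate=80); arm.line_to(at(-200,220),rate=150)
snap('wrist','w8'); snap('top','t8'); st()
cv2.imwrite('pics/c10.png',np.vstack([crop('w8',240,190,160,110,4)]))
E
```

```text
t 29.27 tcp [659.7  -7.5  61.6] F [ 0.4 -1.3  0.7] w 0.1
True -152.01057911592142
t 29.69 tcp [659.3  -7.9  61.3] F [ 1.4 -1.   1.7] w -0.2
True -152.34265963905614
t 31.56 tcp [663.9 -55.1 218.6] F [ 0.9 -0.1 -0.3] w 0.2
```

View pics/c10.png

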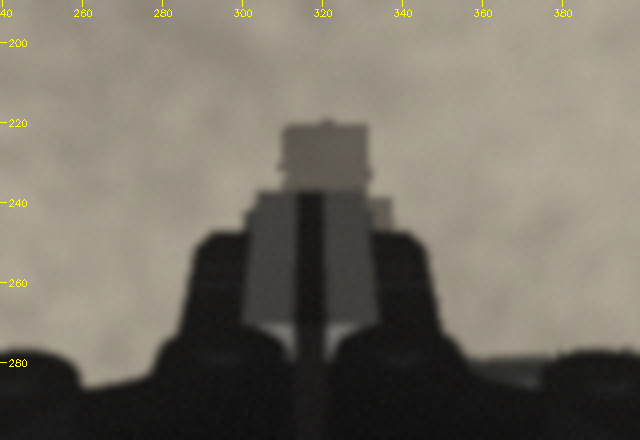

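```bash
python3 - <<'E'
from h import *
arm.dwell(0.3); st(); print(arm.finish_job())
E
```

```text
t 31.86 tcp [664.5 -55.2 219.7] F [-0.5  0.5 -0.3] w -0.1
the job is handed in; nothing more can be done
None
```

The head is parked and locked with the short rod, and I handed the job in at 31.9 s with the gripper empty and clear of everything.

- **Head:** I pulled it by the handle. It moved 86.8 mm and stopped hard, and a second push did not move it. The catch was not holding it, so I left the catch alone.
- **Rod:** I took the short rod from the wooden stand and threaded it through the rest, the right cheek and the first lug with no resistance. I then regripped it at the knob and pushed it home.
- **Last checks:**
  - The knob push stopped firmly, and the rod did not move any further under a second push with the force limit at 20 N.
  - The closed fingers met the tail at about base y = -141 mm, where -140 is expected, and it did not move under another 20 N push.
  - Camera views show the nose out beyond the far cheek and no visible gap between knob and rest.
- **What I could not confirm:** The last close-up was blocked by the fingers, so final seating rests on touch and the view before it. I did not take a final picture of the other things on the bench, but no move went near them.

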